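Find the router-bit case with the loose bearing

TASK

In one of the three closed grey cases a bearing has come loose: going from the robot's left to its right, lift each case clear of the bench, shake it or rock it end to end, and set it back flat where it stood before taking the next. Then take the case that rattles and hold it out, level, still and well above the middle of the cork mat: finish while still holding it there in the gripper, do not put it down. The other two cases end flat where they stood (the last one need not be set back first if it is the one that rattles), and everything else on the bench is left where it is.

Things in the scene. Friction and masses are not known exactly. Their poses are not given: they have to be found in the camera images.
- case_left: The robot's left (+y) one of three identical sealed grey cases, blank label on top, 110 (x) x 50 (y) x 46 mm, 0.15-0.58 kg, starting flat. Origin: centre of underside; x along the length, z up. Grip across the 50 mm. One case, drawn anew each time, not told by weight, holds a loose 32 mm 130 g steel ball that can run 70 mm along x, 10 mm along y (when shaken hard or tipped over 15 degrees; it stays where it ran once level); in the others all is fixed.
- case_middle: The middle one of three identical sealed grey cases, blank label on top, 110 (x) x 50 (y) x 46 mm, 0.15-0.58 kg, starting flat. Origin: centre of underside; x along the length, z up. Grip across the 50 mm. One case, drawn anew each time, not told by weight, holds a loose 32 mm 130 g steel ball that can run 70 mm along x, 10 mm along y (when shaken hard or tipped over 15 degrees; it stays where it ran once level); in the others all is fixed.
- case_right: The robot's right (-y) one of three identical sealed grey cases, blank label on top, 110 (x) x 50 (y) x 46 mm, 0.15-0.58 kg, starting flat. Origin: centre of underside; x along the length, z up. Grip across the 50 mm. One case, drawn anew each time, not told by weight, holds a loose 32 mm 130 g steel ball that can run 70 mm along x, 10 mm along y (when shaken hard or tipped over 15 degrees; it stays where it ran once level); in the others all is fixed.
- mat: flat cork hand-over mat fixed on the bench ahead of the cases, 120 (x) x 160 (y) x 4 mm. Origin: centre of its underside, on the bench top
- glue: white glue bottle, 62 mm across, 190 mm tall, a bystander to leave alone. Origin: on its underside, about its middle
- jar: white jar, 60 mm across, 75 mm tall, a bystander to leave alone. Origin: on its underside, about its middle
- tape: paper tape roll lying flat, 90 mm across, 24 mm high, a bystander to leave alone. Origin: on its underside, about its middle
- square: small steel try square lying flat, about 155 x 90 mm, 12 mm high, a bystander to leave alone. Origin: on its underside, about its middle
- offcut: light wood offcut, 70 x 130 x 19 mm, a bystander to leave alone. Origin: on its underside, about its middle
- hammer: hammer lying on the bench to the left, a bystander to leave alone. Origin: on its underside, along its length
- screwdriver: screwdriver lying on the bench to the right, a bystander to leave alone. Origin: on its underside, along its length
There are look-alikes about, which are no part of the job. Leave any blue or yellow look-alike of the case_left alone.

How it is judged:
On the way, in this order (a step that is already met when the one before it is completed fails the run):
1. the left case is lifted clear of the bench in the gripper and shaken or rocked (height (world z) of case_left above 0.03 m and contact force between case_left and the fingers above 1 N and (linear speed of case_left above 0.1 m/s or angular speed of case_left above 0.3 rad/s)), for 0.04 s.
2. the left case is back flat where it stood, and the middle case is lifted clear and shaken or rocked (height (world z) of case_left below 0.008 m and angle between case_left's own z axis and vertical below 0.1 rad and distance of case_left from where it was at the start of the episode below 0.06 m and height (world z) of case_middle above 0.03 m and contact force between case_middle and the fingers above 1 N and (linear speed of case_middle above 0.1 m/s or angular speed of case_middle above 0.3 rad/s)), for 0.04 s.
3. the left and middle cases are back flat where they stood, and the right case is lifted clear and shaken or rocked (height (world z) of each of case_left, case_middle below 0.008 m and angle between each of case_left, case_middle's own z axis and vertical below 0.1 rad and distance of each of case_left, case_middle from where it was at the start of the episode below 0.06 m and height (world z) of case_right above 0.03 m and contact force between case_right and the fingers above 1 N and (linear speed of case_right above 0.1 m/s or angular speed of case_right above 0.3 rad/s)), for 0.04 s.
At the end, for the whole second after the job is handed in: The case with the loose bearing is held in the gripper, 80 to 350 mm above the bench, its middle within 50 mm of the mat's middle seen from above, level within 15 degrees and still (under 50 mm/s); the other two cases stand flat on the bench, released, within 60 mm of where they started (((distance between bearing_c0 and case_left below 0.07 m and height (world z) of case_left between 0.08 and 0.35 m and contact force between case_left and the fingers above 1 N and horizontal distance between case_left and mat below 0.05 m and angle between case_left's own z axis and vertical below 0.26 rad and linear speed of case_left below 0.05 m/s and height (world z) of each of case_middle, case_right below 0.008 m and angle between each of case_middle, case_right's own z axis and vertical below 0.1 rad and distance of each of case_middle, case_right from where it was at the start of the episode below 0.06 m and contact force between each of case_middle, case_right and the fingers below 0.5 N) or (distance between bearing_c0 and case_middle below 0.07 m and height (world z) of case_middle between 0.08 and 0.35 m and contact force between case_middle and the fingers above 1 N and horizontal distance between case_middle and mat below 0.05 m and angle between case_middle's own z axis and vertical below 0.26 rad and linear speed of case_middle below 0.05 m/s and height (world z) of each of case_left, case_right below 0.008 m and angle between each of case_left, case_right's own z axis and vertical below 0.1 rad and distance of each of case_left, case_right from where it was at the start of the episode below 0.06 m and contact force between each of case_left, case_right and the fingers below 0.5 N) or (distance between bearing_c0 and case_right below 0.07 m and height (world z) of case_right between 0.08 and 0.35 m and contact force between case_right and the fingers above 1 N and horizontal distance between case_right and mat below 0.05 m and angle between case_right's own z axis and vertical below 0.26 rad and linear speed of case_right below 0.05 m/s and height (world z) of each of case_left, case_middle below 0.008 m and angle between each of case_left, case_middle's own z axis and vertical below 0.1 rad and distance of each of case_left, case_middle from where it was at the start of the episode below 0.06 m and contact force between each of case_left, case_middle and the fingers below 0.5 N))); the arm keeps its last pose, push and grip.
It fails at once if a bystander is moved more than 30 mm (distance of any of glue, jar, tape, square, offcut, hammer, screwdriver from where it was at the start of the episode above 0.03 m).
It also fails if it takes over 72 s, if anything falls off the work surface, if the arm or the gripper's body presses on something with over 40 N, if the wrist force passes 120 N, or if a joint passes its speed limit or range.

ROBOT

A 6-joint arm with a two-finger parallel gripper is mounted at the origin on the work surface. World frame = base frame: x ahead of the robot, y to its left, z up, the work surface at z = 0. Lengths are in m, angles in rad, forces in N, time in s.
With the tool pointing down it reaches from about 0.325 to 0.775 m from the base axis. Payload 9.3 kg.
Tool frame: the origin (TCP) lies midway between the tips of the shut fingers; the grasp point (between the pads) lies behind it (robot.grip_point_offset is the z of the grasp point in the tool frame, in m); z points along the fingers, y is the line along which they close (so a half turn about z gives the same grasp; the last joint's range is limited). The gripper opens to 85 mm and grips with 20 to 120 N. Pads are 22 mm wide; open, the fingers measure 114 mm over their backs; the gripper's body (76 mm by 85 mm) begins 54 mm behind the grasp point. The pads swing forward as they close: fully open they stand 13 mm farther back than shut.
Start: joints at [1.186, 0.259, 0.021, 1.334, 0, 1.418], TCP at [0.126, 0.535, 0.231] pointing down, gripper open.
Joint ranges: [-3.04, 3.04], [-0.91, 1.82], [-1.04, 1.36], [-1.92, 1.95], [-1.52, 1.45], [-3.14, 3.14]. Speed limits (rad/s): [2.22, 2.22, 2.79, 3.14, 3.14, 3.14].

INTERFACE

Orientations are given as a 3x3 rotation matrix whose columns are the frame's x, y, z axes.
In Python, from workcell import robot gives the robot as it stands.
- The arm moves only by the shell command python3 -m creep 'ROWS' [OPENING] [FORCE]. ROWS is JSON, a list that holds one entry, the list of rows, each a list of 6 numbers: the shift along the world's x, y, z in m, then the turn, a rotation vector about the world's x, y, z in degrees. A call has 1 to 12 rows; each row is the pose to reach, as a shift and turn from the pose commanded when the call began; what a row does not reach only later rows make up. A row lasts 1/12 s, in which the tool goes at most 41.7 mm and 7.16 degrees, less where a joint would pass 70% of its speed; a pose out of reach is approached as far as the arm can. A call with a gripper value outside its range is refused whole. OPENING is the opening, from 0 (shut) to 1 (fully open), set as the call begins (- or left out, the last holds). The fingers move at their own pace and stop on an object; FORCE is the grip in N (left out, the last holds). Time passes only in rows, so rows that repeat a pose let the fingers close. It gives the time, the measured TCP pose, the force, the opening and the grip force at its end, in the units of the state.
- robot.sense(): the state, without advancing time (a new reading comes with each control period).
- robot.snapshot(name): name is "scene" or "side" or "wrist"; returns a dict with "image" (420x560x3 uint8, blue, green, red), "fov_y" (degrees; the focal length in pixels is half the picture's height over the tangent of half this angle, whatever the lens; pixels are square), "cx", "cy" (the principal point, pixels), "distortion" ([k1, k2, p1, p2, k3] as OpenCV has them; the pictures are not rectified), "extrinsics" (4x4, takes a point from world to camera coordinates). Camera axes: x right, y down, z forward; pixel columns grow to the right and rows downward; lengths in m; the calibration is good to about 2 mm. A picture is of the moment at which its call begins. There is no depth.
- robot.sign_off(): hands the job in; it is judged then, once.
The state is a dict: "time_s": time; "joint_positions": joint angles; "joint_velocities": joint speeds; "joint_torque": joint torques, N m; "position": TCP position; "tcp_rot": TCP orientation; "ft_force": force on the tool from outside, world axes, zero at the start; "wrist_torque": the same for the moment, N m; "opening": finger opening in m; "finger_force": force on a finger pad.
Only numpy, scipy, OpenCV 4.12 (cv2) and the standard library are available. Lean on these libraries where they do the work, as an engineer would, in place of code of your own. Each camera call takes 0.05 s, during which the arm holds its last target. There are 200 camera calls.

## Working session

There is one attempt and no reset: what is moved stays moved. The work goes in short steps, Python scripts to look and compute and a shell command to move; the robot and the scene stay as the last step left them, time stands still between calls to the robot, and variables do not carry over. Pictures are saved under pics/ and viewed, at most 10 in all, crops included, and the job is handed in when it is done.

```bash
ls; mkdir -p pics; python3 - <<'E'
from workcell import robot
import cv2
s=robot.sense();print(s);print(robot.grip_point_offset)
for n in("scene","side"):
    d=robot.snapshot(n);cv2.imwrite(f"pics/{n}0.png",d["image"]);print(n,d["fov_y"],d["cx"],d["cy"],d["distortion"],d["extrinsics"])
E
```

```text
pics
{'time_s': 0.0, 'joint_positions': array([1.18638714e+00, 2.59190962e-01, 2.07663860e-02, 1.33372427e+00,
       1.84421408e-05, 1.41818589e+00]), 'joint_velocities': array([ 8.92233434e-05, -4.94715190e-04,  3.92096911e-04, -3.09661834e-04,
       -3.36058181e-04,  6.76729529e-04]), 'joint_torque': array([-2.17586632e-03, -5.55645096e+01,  3.44530678e+01,  1.38491235e-02,
       -3.11249860e-04, -1.96179542e-05]), 'position': array([0.12624657, 0.53501971, 0.23066867]), 'tcp_rot': array([[-9.73254684e-01,  2.29728197e-01, -5.24307954e-04],
       [ 2.29728687e-01,  9.73253911e-01, -1.24690013e-03],
       [ 2.23836647e-04, -1.33399997e-03, -9.99999085e-01]]), 'ft_force': array([-0.428081  ,  0.24728342,  0.57058639]), 'wrist_torque': array([ 0.04317202,  0.01584271, -0.01395346]), 'finger_force': 0.0, 'opening': 0.08529810483270114}
-0.0187
scene 52.87655308356176 272.34872607143666 212.13280528236223 [-0.07078935  0.          0.          0.          0.        ] [[ 0.06456169  0.99779354 -0.0154865  -0.07020626]
 [ 0.79596679 -0.06085034 -0.60227412 -0.37825421]
 [-0.60188758  0.02655709 -0.79813912  1.42171695]
 [ 0.          0.          0.          1.        ]]
side 57.216188685214696 272.09536850693127 218.3187496340276 [-0.08655524  0.          0.          0.          0.        ] [[ 0.68324274 -0.7301511   0.00766314 -0.33514982]
 [-0.4127717  -0.39486774 -0.82079169  0.26143819]
 [ 0.60232788  0.55763684 -0.57117623  0.8482129 ]
 [ 0.          0.          0.          1.        ]]
```

View pics/scene0.png

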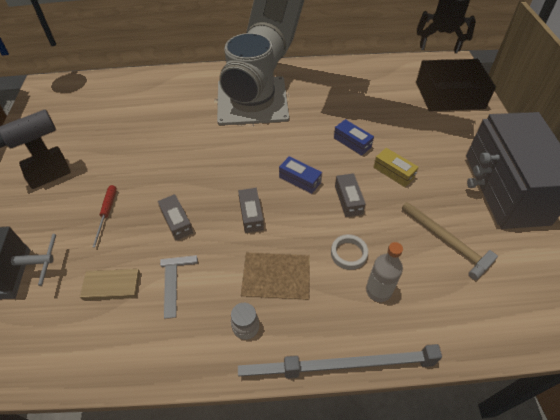

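View pics/side0.png

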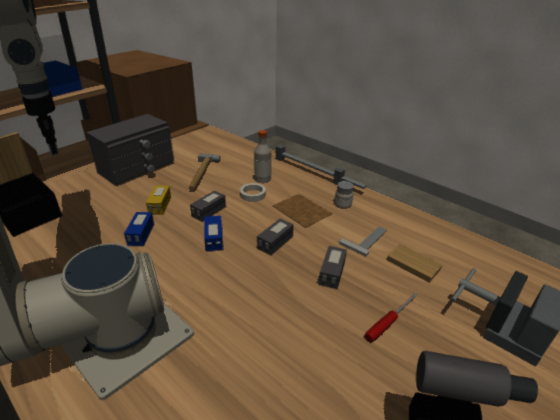

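Scene view (right = +y): grey cases are at about (350,194) left, (251,210) middle and (175,216) right. The look-alikes are blue (300,174), blue (353,136) and yellow (396,166), to be left alone. The mat is at (276,275). I'll confirm this in an enlarged crop.

```bash
cat > h.py <<'E'
import numpy as np,cv2
from workcell import robot
def cam(d):
    f=d["image"].shape[0]/2/np.tan(np.radians(d["fov_y"]/2))
    return np.array([[f,0,d["cx"]],[0,f,d["cy"]],[0,0,1]]),np.array(d["distortion"],float),np.array(d["extrinsics"])
def toplane(d,px,z):
    K,D,E=cam(d);R,t=E[:3,:3],E[:3,3]
    u=cv2.undistortPoints(np.array(px,float).reshape(-1,1,2),K,D).reshape(-1,2)
    r=np.c_[u,np.ones(len(u))]@R; c=-R.T@t
    return c+r*((z-c[2])/r[:,2])[:,None]
def proj(d,P):
    K,D,E=cam(d);return cv2.projectPoints(np.array(P,float).reshape(-1,1,3),cv2.Rodrigues(E[:3,:3])[0],E[:3,3],K,D)[0].reshape(-1,2)
E
python3 - <<'E'
from h import *
d=robot.snapshot("scene");im=d["image"]
hsv=cv2.cvtColor(im,cv2.COLOR_BGR2HSV)
for x,y in((350,205),(251,195),(175,228),(250,209),(246,218)):print(hsv[y,x])
cv2.imwrite("pics/crop.png",cv2.resize(im[115:250,150:410],None,fx=3,fy=3,interpolation=cv2.INTER_CUBIC))
# mask saturation low -> cases
m=((hsv[...,1]<75)).astype(np.uint8)
m=cv2.morphologyEx(m,cv2.MORPH_CLOSE,np.ones((3,3)))
n,l,st,c=cv2.connectedComponentsWithStats(m)
for i in range(1,n):
    if 200<st[i,4]<3000:
        cn=max(cv2.findContours((l==i).astype(np.uint8),0,1)[0],key=len).reshape(-1,2)
        T=toplane(d,cn,0.046)[:,:2].astype(np.float32)
        r=cv2.minAreaRect(T);print(c[i].round(),st[i],np.round(r[0],3),np.round(r[1],3),round(r[2],1))
b=((hsv[...,0]<20)&(hsv[...,1]>60)&(hsv[...,2]<140)).astype(np.uint8)
print(toplane(d,[(245,254),(310,256),(309,297),(242,295)],0.004).round(3))
E
```

```text
[18 29 88]
[11 29 96]
[15 27 95]
[ 21  21 158]
[12 27 94]
[38. 12.] [  6   0  74  46 525] [-0.648 -0.838] [0.555 0.25 ] 39.4
[449.  20.] [ 419    0   56   53 1248] [-0.377  0.791] [0.208 0.463] 66.7
[548.  13.] [530   0  30  40 693] [-0.433  1.238] [0.122 0.36 ] 61.8
[479.  73.] [441  49  58  58 858] [-0.047  0.791] [0.153 0.37 ] 53.3
[10. 90.] [  0  74  27  42 668] [-0.074 -0.82 ] [0.246 0.093] 19.4
[ 26. 130.] [   0  109   55   43 1398] [ 0.153 -0.703] [0.195 0.169] 27.6
[354. 139.] [334 119  40  37 639] [0.25  0.293] [0.138 0.095] 40.8
[299. 175.] [279 155  44  40 719] [0.387 0.121] [0.132 0.087] 51.0
[350. 194.] [335 173  31  44 940] [0.468 0.245] [0.141 0.065] 5.6
[251. 209.] [238 187  26  45 851] [ 0.497 -0.017] [0.141 0.052] 6.6
[175. 216.] [157 194  36  46 885] [ 0.506 -0.211] [0.143 0.052] 25.4
[ 18. 262.] [   0  226   56   73 2031] [ 0.595 -0.57 ] [0.228 0.138] 17.8
[349. 251.] [331 234  38  36 751] [0.643 0.214] [0.088 0.099] 81.6
[483. 265.] [468 250  30  30 407] [0.705 0.522] [0.027 0.102] 38.3
[384. 277.] [ 366  253   37   49 1258] [0.717 0.279] [0.067 0.129] 57.4
[173. 282.] [ 160  255   38   64 1030] [ 0.703 -0.187] [0.155 0.088] 5.2
[244. 321.] [230 302  29  38 871] [ 0.798 -0.042] [0.086 0.059] 10.6
[341. 363.] [ 237  344  205   35 2725] [0.904 0.151] [0.046 0.42 ] 0.2
[[ 0.607 -0.037  0.004]
 [ 0.624  0.124  0.004]
 [ 0.735  0.108  0.004]
 [ 0.718 -0.047  0.004]]
```

View pics/crop.png

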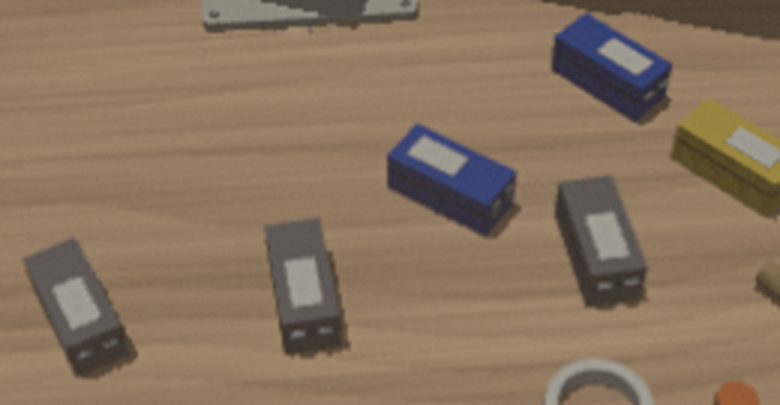

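The crop confirms the three grey cases, each with a white label and its long side roughly along x. I'm taking the top-face corners from it.

```bash
python3 - <<'E'
from h import *
d=robot.snapshot("scene")
C=dict(L=[(560,182),(612,177),(643,268),(590,280)],M=[(266,226),(318,219),(338,318),(286,330)],R=[(26,258),(75,240),(123,327),(74,345)])
for k,c in C.items():
    P=toplane(d,np.array(c)/3+[149.67,114.67],.046)[:,:2]
    a=(P[2]+P[3]-P[0]-P[1])/2;b=(P[1]+P[2]-P[0]-P[3])/2
    print(k,P.mean(0).round(4),"len",np.linalg.norm(a).round(3),np.linalg.norm(b).round(3),"yaw",np.degrees(np.arctan2(a[1],a[0])).round(1),np.degrees(np.arctan2(-b[0],b[1])).round(1))
im=d["image"];hsv=cv2.cvtColor(im,cv2.COLOR_BGR2HSV)
print("mat",toplane(d,[(276,275)],.004),hsv[275,276],hsv[265,260])
E
```

```text
L [0.4545 0.2482] len 0.11 0.048 yaw 4.1 7.1
M [ 0.4862 -0.0177] len 0.113 0.046 yaw 6.9 8.5
R [ 0.4925 -0.2137] len 0.109 0.044 yaw 26.5 21.7
mat [[0.67118939 0.03580741 0.004     ]] [ 16 102 112] [ 16 110 114]
```

```bash
python3 -m creep '[[[0.33,-0.287,-0.05,0,0,18.3],[0.33,-0.287,-0.05,0,0,18.3],[0.33,-0.287,-0.05,0,0,18.3],[0.33,-0.287,-0.05,0,0,18.3],[0.33,-0.287,-0.05,0,0,18.3],[0.33,-0.287,-0.05,0,0,18.3],[0.33,-0.287,-0.05,0,0,18.3],[0.33,-0.287,-0.05,0,0,18.3],[0.33,-0.287,-0.05,0,0,18.3],[0.33,-0.287,-0.05,0,0,18.3],[0.33,-0.287,-0.05,0,0,18.3],[0.33,-0.287,-0.05,0,0,18.3]]]' 1 80
python3 -m creep '[[[0,0,0,0,0,0],[0,0,0,0,0,0]]]'
python3 - <<'E'
from h import *
s=robot.sense();print(s["position"],s["tcp_rot"].round(3))
d=robot.snapshot("wrist");print(d["extrinsics"].round(3))
im=d["image"].copy()
for p in proj(d,[[.4545,.2482,.046]]+[[*(np.array([.4545,.2482])+np.array([[np.cos(.09),-np.sin(.09)],[np.sin(.09),np.cos(.09)]])@[a*.055,b*.025]),.046] for a in(-1,1) for b in(-1,1)]):cv2.circle(im,tuple(int(v) for v in p.round()),4,(0,0,255),-1);print(p.round(1))
cv2.imwrite("pics/w1.png",im)
E
```

```text
time_s: 1.2
position: [0.4599, 0.2448, 0.1801]
tcp_rot: [[-0.997, -0.083, -0.0], [-0.083, 0.997, -0.001], [0.0, -0.001, -1.0]]
ft_force: [-0.9, -0.2, -0.7]
opening: 0.0854
finger_force: 0.0
time_s: 1.37
position: [0.456, 0.2483, 0.1811]
tcp_rot: [[-0.996, -0.087, -0.001], [-0.087, 0.996, 0.0], [0.001, 0.0, -1.0]]
ft_force: [0.3, 0.4, 0.1]
opening: 0.0856
finger_force: 0.0
[0.45601327 0.24827759 0.1811199 ] [[-0.996 -0.087 -0.001]
 [-0.087  0.996  0.   ]
 [ 0.001  0.    -1.   ]]
[[-0.086  0.996 -0.001 -0.208]
 [ 0.958  0.083  0.276 -0.48 ]
 [ 0.275  0.023 -0.961  0.2  ]
 [ 0.     0.     0.     1.   ]]
[274.1 189.5]
[240.3 118. ]
[307.3 117.8]
[244.2 254.2]
[304.5 254. ]
```

View pics/w1.png

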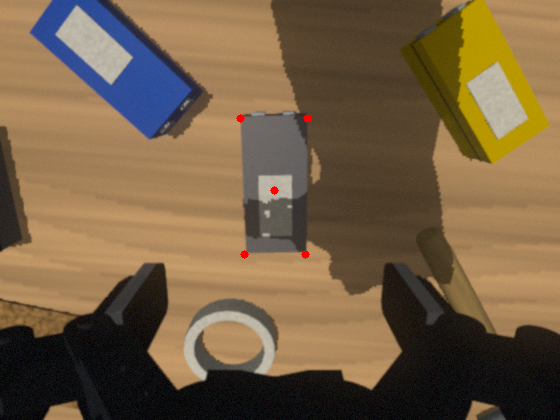

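The wrist view shows the left case at (274,185), with my projected corners within about 2 px. So I'm descending and gripping.

```bash
python3 -m creep '[[[-0.001,0,-0.035,0,0,0],[-0.001,0,-0.07,0,0,0],[-0.001,0,-0.105,0,0,0],[-0.001,0,-0.135,0,0,0],[-0.001,0,-0.155,0,0,0],[-0.001,0,-0.165,0,0,0],[-0.001,0,-0.17,0,0,0],[-0.001,0,-0.17,0,0,0]]]'
python3 -m creep '[[[0,0,0,0,0,0],[0,0,0,0,0,0],[0,0,0,0,0,0],[0,0,0,0,0,0],[0,0,0,0,0,0],[0,0,0,0,0,0]]]' 0 80
```

```text
time_s: 2.08
position: [0.4549, 0.2489, 0.0112]
tcp_rot: [[-0.996, -0.089, -0.0], [-0.089, 0.996, -0.0], [0.0, -0.0, -1.0]]
ft_force: [0.1, 0.2, 1.0]
opening: 0.0861
finger_force: 0.0
time_s: 2.58
position: [0.4561, 0.2488, 0.0128]
tcp_rot: [[-0.996, -0.088, 0.002], [-0.088, 0.996, 0.001], [-0.002, 0.001, -1.0]]
ft_force: [-1.1, 1.5, 8.8]
opening: 0.049
finger_force: 82.9
```

```bash
cat > tq.py <<'E'
from h import *
import sys
a=np.radians(float(sys.argv[1]));W=[];F=[]
for i in range(8):
    robot.snapshot("wrist");s=robot.sense();W.append(s["wrist_torque"]);F.append(s["ft_force"])
W=np.array(W);ax=np.array([-np.sin(a),np.cos(a),0]);print("Ty",(W@ax).mean().round(4),"sd",(W@ax).std().round(4),"T",W.mean(0).round(4),"F",np.mean(F,0).round(2),s["position"].round(4),"tilt z",s["tcp_rot"][:,2].round(3),s["opening"],s["time_s"])
E
python3 -m creep '[[[0,0,0.03,0,0,0],[0,0,0.06,0,0,0],[0,0,0.09,0,0,0],[0,0,0.11,0,0,0],[0,0,0.12,0,0,0],[0,0,0.12,-0.5,6,0],[0,0,0.12,-1,12,0],[0,0,0.12,-1.5,18,0],[0,0,0.12,-2.1,24,0],[0,0,0.12,-2.1,24,0],[0,0,0.12,-2.1,24,0],[0,0,0.12,-2.1,24,0]]]'
python3 -m creep '[[[0,0,0,0,0,0],[0,0,0,0,0,0],[0,0,0,0.5,-6,0],[0,0,0,1,-12,0],[0,0,0,1.5,-18,0],[0,0,0,2.1,-24,0],[0,0,0,2.1,-24,0],[0,0,0,2.1,-24,0]]]'
python3 tq.py 5
python3 -m creep '[[[0,0,0,0.5,-6,0],[0,0,0,1,-12,0],[0,0,0,1.5,-18,0],[0,0,0,2.1,-24,0],[0,0,0,2.1,-24,0],[0,0,0,2.1,-24,0],[0,0,0,2.1,-24,0],[0,0,0,2.1,-24,0]]]'
python3 -m creep '[[[0,0,0,-0.5,6,0],[0,0,0,-1,12,0],[0,0,0,-1.5,18,0],[0,0,0,-2.1,24,0],[0,0,0,-2.1,24,0],[0,0,0,-2.1,24,0]]]'
python3 tq.py 5
```

```text
time_s: 3.58
position: [0.4552, 0.2482, 0.1306]
tcp_rot: [[-0.91, -0.087, -0.406], [-0.08, 0.996, -0.036], [0.407, -0.0, -0.913]]
ft_force: [-0.1, 0.8, -4.8]
opening: 0.0487
finger_force: 86.7
time_s: 4.25
position: [0.4533, 0.2483, 0.1332]
tcp_rot: [[-0.996, -0.089, 0.001], [-0.089, 0.996, 0.001], [-0.001, 0.001, -1.0]]
ft_force: [1.1, -0.2, -4.9]
opening: 0.0486
finger_force: 86.7
Ty -0.0196 sd 0.033 T [-0.0025 -0.0199 -0.0071] F [ 0.02  0.29 -5.21] [0.4559 0.2482 0.1307] tilt z [-0.001 -0.    -1.   ] 0.04903792426908283 4.65
time_s: 5.32
position: [0.4571, 0.2487, 0.132]
tcp_rot: [[-0.91, -0.087, 0.406], [-0.079, 0.996, 0.036], [-0.408, 0.0, -0.913]]
ft_force: [-0.6, 0.6, -5.2]
opening: 0.0489
finger_force: 86.7
time_s: 5.82
position: [0.458, 0.2483, 0.1303]
tcp_rot: [[-0.996, -0.086, 0.0], [-0.086, 0.996, -0.0], [-0.0, -0.0, -1.0]]
ft_force: [-0.9, -0.9, -4.7]
opening: 0.0489
finger_force: 86.6
Ty -0.0257 sd 0.031 T [-0.0132 -0.027   0.0119] F [-0.21 -0.06 -4.86] [0.4549 0.2484 0.1318] tilt z [ 0.001  0.    -1.   ] 0.04905938006159488 6.2167
```

Left case: the torque about its width is the same after both tilts (−0.020 and −0.026, where a ball would shift it by about 0.09 N m), so it isn't the loose one. Setting it back.

```bash
python3 -m creep '[[[0,0,-0.03,0,0,0],[0,0,-0.06,0,0,0],[0,0,-0.085,0,0,0],[0,0,-0.1,0,0,0],[0,0,-0.11,0,0,0],[0,0,-0.115,0,0,0],[0,0,-0.118,0,0,0],[0,0,-0.12,0,0,0],[0,0,-0.12,0,0,0],[0,0,-0.12,0,0,0]]]'
python3 -m creep '[[[0,0,0,0,0,0],[0,0,0,0,0,0],[0,0,0,0,0,0],[0,0,0,0,0,0],[0,0,0,0,0,0],[0,0,0.03,0,0,0],[0,0,0.06,0,0,0],[0,0,0.1,0,0,0],[0,0,0.14,0,0,0],[0,0,0.17,0,0,0]]]' 1
python3 -m creep '[[[0.005,-0.04,0,0,0,2.5],[0.01,-0.08,0,0,0,2.5],[0.015,-0.12,0,0,0,2.5],[0.02,-0.16,0,0,0,2.5],[0.025,-0.2,0,0,0,2.5],[0.03,-0.24,0,0,0,2.5],[0.031,-0.266,0,0,0,2.5],[0.031,-0.266,0,0,0,2.5],[0.031,-0.266,0,0,0,2.5],[0.031,-0.266,0,0,0,2.5]]]'
python3 - <<'E'
from h import *
s=robot.sense();print(s["position"])
d=robot.snapshot("wrist")
im=d["image"].copy();c,sn=np.cos(.131),np.sin(.131)
for p in proj(d,[[.4862+c*a*.055-sn*b*.025,-.0177+sn*a*.055+c*b*.025,.046] for a,b in((0,0),(1,1),(1,-1),(-1,1),(-1,-1))]):cv2.circle(im,tuple(int(v) for v in p.round()),3,(0,0,255),-1)
e=robot.snapshot("scene")["image"]
cv2.imwrite("pics/w2.png",np.hstack([im[60:360,130:430],cv2.resize(e[140:240,300:400],None,fx=3,fy=3)]))
E
```

```text
time_s: 7.05
position: [0.4557, 0.2485, 0.0128]
tcp_rot: [[-0.996, -0.088, 0.002], [-0.088, 0.996, 0.001], [-0.002, 0.0, -1.0]]
ft_force: [-4.5, -1.0, 6.9]
opening: 0.0489
finger_force: 88.1
time_s: 7.88
position: [0.4557, 0.2484, 0.1845]
tcp_rot: [[-0.996, -0.088, 0.002], [-0.088, 0.996, 0.001], [-0.002, 0.001, -1.0]]
ft_force: [2.2, 1.4, -0.6]
opening: 0.0855
finger_force: 0.0
time_s: 8.72
position: [0.4862, -0.0176, 0.1812]
tcp_rot: [[-0.991, -0.13, -0.0], [-0.13, 0.991, 0.0], [0.0, 0.0, -1.0]]
ft_force: [-0.4, -0.4, 0.4]
opening: 0.0854
finger_force: 0.0
[ 0.48624249 -0.01756295  0.18120902]
```

View pics/w2.png

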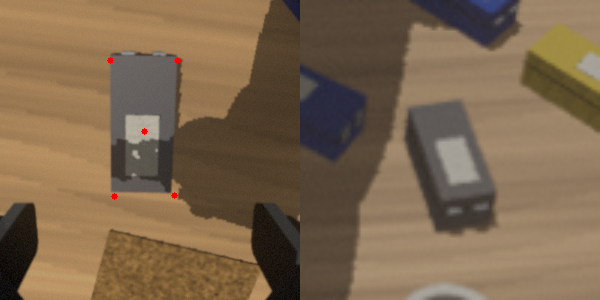

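The left case stands back flat where it was. The middle case's top face at (144,125) in the wrist crop lies about 4 mm toward −x and 1.5 mm toward −y of my estimate, so I'll correct for that and grip.

```bash
python3 -m creep '[[[-0.004,-0.0015,-0.035,0,0,0],[-0.004,-0.0015,-0.07,0,0,0],[-0.004,-0.0015,-0.105,0,0,0],[-0.004,-0.0015,-0.135,0,0,0],[-0.004,-0.0015,-0.155,0,0,0],[-0.004,-0.0015,-0.165,0,0,0],[-0.004,-0.0015,-0.17,0,0,0],[-0.004,-0.0015,-0.17,0,0,0]]]'
python3 -m creep '[[[0,0,0,0,0,0],[0,0,0,0,0,0],[0,0,0,0,0,0],[0,0,0,0,0,0],[0,0,0,0,0,0],[0,0,0,0,0,0]]]' 0 80
python3 -m creep '[[[0,0,0.03,0,0,0],[0,0,0.06,0,0,0],[0,0,0.09,0,0,0],[0,0,0.11,0,0,0],[0,0,0.12,0,0,0],[0,0,0.12,-0.8,6,0],[0,0,0.12,-1.6,12,0],[0,0,0.12,-2.4,18,0],[0,0,0.12,-3.2,24,0],[0,0,0.12,-3.2,24,0],[0,0,0.12,-3.2,24,0],[0,0,0.12,-3.2,24,0]]]'
python3 -m creep '[[[0,0,0,0,0,0],[0,0,0,0,0,0],[0,0,0,0.8,-6,0],[0,0,0,1.6,-12,0],[0,0,0,2.4,-18,0],[0,0,0,3.2,-24,0],[0,0,0,3.2,-24,0],[0,0,0,3.2,-24,0]]]'
python3 tq.py 7.5
python3 -m creep '[[[0,0,0,0.8,-6,0],[0,0,0,1.6,-12,0],[0,0,0,2.4,-18,0],[0,0,0,3.2,-24,0],[0,0,0,3.2,-24,0],[0,0,0,3.2,-24,0],[0,0,0,3.2,-24,0],[0,0,0,3.2,-24,0]]]'
python3 -m creep '[[[0,0,0,-0.8,6,0],[0,0,0,-1.6,12,0],[0,0,0,-2.4,18,0],[0,0,0,-3.2,24,0],[0,0,0,-3.2,24,0],[0,0,0,-3.2,24,0]]]'
python3 tq.py 7.5
```

```text
time_s: 9.48
position: [0.4819, -0.0182, 0.0105]
tcp_rot: [[-0.991, -0.132, -0.002], [-0.132, 0.991, 0.0], [0.002, 0.001, -1.0]]
ft_force: [-0.2, -0.8, -0.1]
opening: 0.0856
finger_force: 0.0
time_s: 9.98
position: [0.4831, -0.0192, 0.0126]
tcp_rot: [[-0.991, -0.131, 0.002], [-0.131, 0.991, -0.0], [-0.002, -0.001, -1.0]]
ft_force: [-2.1, 1.6, 8.5]
opening: 0.049
finger_force: 82.9
time_s: 10.98
position: [0.4823, -0.0191, 0.1312]
tcp_rot: [[-0.905, -0.131, -0.405], [-0.119, 0.991, -0.054], [0.408, -0.0, -0.913]]
ft_force: [-0.0, 0.3, -4.0]
opening: 0.0491
finger_force: 84.7
time_s: 11.65
position: [0.4806, -0.0193, 0.1331]
tcp_rot: [[-0.992, -0.13, 0.002], [-0.13, 0.992, -0.001], [-0.001, -0.001, -1.0]]
ft_force: [-0.3, -0.4, -2.7]
opening: 0.0488
finger_force: 84.9
Ty -0.0217 sd 0.0437 T [-0.0048 -0.0225  0.0036] F [ 0.11 -0.15 -3.56] [ 0.4828 -0.0192  0.1308] tilt z [-0.001  0.    -1.   ] 0.0487880236227262 12.05
time_s: 12.72
position: [0.4841, -0.0197, 0.1321]
tcp_rot: [[-0.904, -0.131, 0.406], [-0.12, 0.991, 0.054], [-0.409, -0.0, -0.912]]
ft_force: [0.1, 0.4, -3.7]
opening: 0.049
finger_force: 84.8
time_s: 13.22
position: [0.4846, -0.019, 0.1303]
tcp_rot: [[-0.991, -0.132, -0.0], [-0.132, 0.991, 0.0], [0.0, 0.0, -1.0]]
ft_force: [-0.3, -0.5, -3.8]
opening: 0.0491
finger_force: 84.8
Ty 0.0006 sd 0.0386 T [0.0144 0.0025 0.0096] F [-0.13 -0.13 -3.61] [ 0.482  -0.0193  0.1318] tilt z [ 0.002 -0.    -1.   ] 0.048877596115739205 13.6167
```

Middle case: the shift is +0.02, which is within noise and opposite in sign to what a ball would give, so it's not the loose one either. Setting it back and moving to the right case.

```bash
python3 -m creep '[[[0,0,-0.03,0,0,0],[0,0,-0.06,0,0,0],[0,0,-0.085,0,0,0],[0,0,-0.1,0,0,0],[0,0,-0.11,0,0,0],[0,0,-0.115,0,0,0],[0,0,-0.118,0,0,0],[0,0,-0.12,0,0,0],[0,0,-0.12,0,0,0],[0,0,-0.12,0,0,0]]]'
python3 -m creep '[[[0,0,0,0,0,0],[0,0,0,0,0,0],[0,0,0,0,0,0],[0,0,0,0,0,0],[0,0,0,0,0,0],[0,0,0.03,0,0,0],[0,0,0.06,0,0,0],[0,0,0.1,0,0,0],[0,0,0.14,0,0,0],[0,0,0.17,0,0,0]]]' 1
python3 -m creep '[[[0.003,-0.04,0,0,0,5],[0.006,-0.08,0,0,0,10],[0.008,-0.12,0,0,0,15],[0.01,-0.16,0,0,0,17],[0.01,-0.194,0,0,0,17],[0.01,-0.194,0,0,0,17],[0.01,-0.194,0,0,0,17],[0.01,-0.194,0,0,0,17]]]'
python3 - <<'E'
from h import *
s=robot.sense();print(s["position"])
d=robot.snapshot("wrist")
im=d["image"].copy();a0=np.radians(24.5);c,sn=np.cos(a0),np.sin(a0)
for p in proj(d,[[.4925+c*a*.055-sn*b*.025,-.2137+sn*a*.055+c*b*.025,.046] for a,b in((0,0),(1,1),(1,-1),(-1,1),(-1,-1))]):cv2.circle(im,tuple(int(v) for v in p.round()),3,(0,0,255),-1)
e=robot.snapshot("scene")["image"]
cv2.imwrite("pics/w3.png",np.hstack([im[60:360,130:430],cv2.resize(e[160:260,200:300],None,fx=3,fy=3)]))
E
```

```text
time_s: 14.45
position: [0.4824, -0.0193, 0.0126]
tcp_rot: [[-0.991, -0.131, 0.001], [-0.131, 0.991, -0.0], [-0.001, -0.001, -1.0]]
ft_force: [-5.2, 0.5, 4.8]
opening: 0.0487
finger_force: 85.5
time_s: 15.28
position: [0.4826, -0.0192, 0.1845]
tcp_rot: [[-0.991, -0.131, 0.002], [-0.131, 0.991, -0.001], [-0.002, -0.001, -1.0]]
ft_force: [0.5, -0.6, 0.0]
opening: 0.0853
finger_force: 0.0
time_s: 15.95
position: [0.4921, -0.213, 0.181]
tcp_rot: [[-0.91, -0.414, -0.001], [-0.414, 0.91, 0.001], [0.0, 0.001, -1.0]]
ft_force: [0.3, 0.5, -0.4]
opening: 0.0856
finger_force: 0.0
[ 0.49208777 -0.21304243  0.18101304]
```

View pics/w3.png

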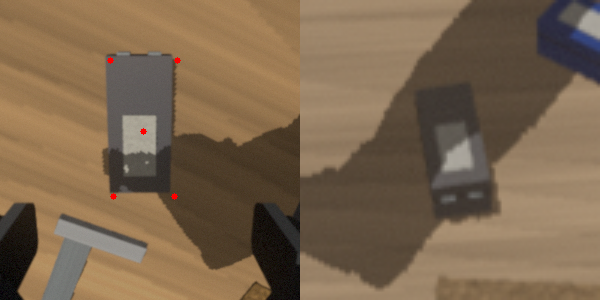

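The middle case is back flat. The right case sits about 4 mm toward its −x end and 3 mm to the side of my estimate, with the fingers clear of the square, so I'll correct and grip.

```bash
python3 -m creep '[[[-0.002,-0.005,-0.035,0,0,0],[-0.002,-0.005,-0.07,0,0,0],[-0.002,-0.005,-0.105,0,0,0],[-0.002,-0.005,-0.135,0,0,0],[-0.002,-0.005,-0.155,0,0,0],[-0.002,-0.005,-0.165,0,0,0],[-0.002,-0.005,-0.17,0,0,0],[-0.002,-0.005,-0.17,0,0,0]]]'
python3 -m creep '[[[0,0,0,0,0,0],[0,0,0,0,0,0],[0,0,0,0,0,0],[0,0,0,0,0,0],[0,0,0,0,0,0],[0,0,0,0,0,0]]]' 0 80
python3 -m creep '[[[0,0,0.03,0,0,0],[0,0,0.06,0,0,0],[0,0,0.09,0,0,0],[0,0,0.11,0,0,0],[0,0,0.12,0,0,0],[0,0,0.12,-2.5,5.5,0],[0,0,0.12,-5,10.9,0],[0,0,0.12,-7.5,16.4,0],[0,0,0.12,-10,21.8,0],[0,0,0.12,-10,21.8,0],[0,0,0.12,-10,21.8,0],[0,0,0.12,-10,21.8,0]]]'
python3 -m creep '[[[0,0,0,0,0,0],[0,0,0,0,0,0],[0,0,0,2.5,-5.5,0],[0,0,0,5,-10.9,0],[0,0,0,7.5,-16.4,0],[0,0,0,10,-21.8,0],[0,0,0,10,-21.8,0],[0,0,0,10,-21.8,0]]]'
python3 tq.py 24.5
python3 -m creep '[[[0,0,0,2.5,-5.5,0],[0,0,0,5,-10.9,0],[0,0,0,7.5,-16.4,0],[0,0,0,10,-21.8,0],[0,0,0,10,-21.8,0],[0,0,0,10,-21.8,0],[0,0,0,10,-21.8,0],[0,0,0,10,-21.8,0]]]'
python3 -m creep '[[[0,0,0,-2.5,5.5,0],[0,0,0,-5,10.9,0],[0,0,0,-7.5,16.4,0],[0,0,0,-10,21.8,0],[0,0,0,-10,21.8,0],[0,0,0,-10,21.8,0]]]'
python3 tq.py 24.5
```

```text
time_s: 16.72
position: [0.4905, -0.2175, 0.0112]
tcp_rot: [[-0.909, -0.416, -0.0], [-0.416, 0.909, 0.0], [0.0, 0.0, -1.0]]
ft_force: [-0.1, 0.5, 0.4]
opening: 0.0856
finger_force: 0.0
time_s: 17.22
position: [0.4911, -0.2186, 0.0128]
tcp_rot: [[-0.91, -0.415, 0.002], [-0.415, 0.91, -0.001], [-0.002, -0.002, -1.0]]
ft_force: [0.0, 1.1, 5.6]
opening: 0.0491
finger_force: 83.7
time_s: 18.22
position: [0.4902, -0.218, 0.1307]
tcp_rot: [[-0.832, -0.415, -0.368], [-0.38, 0.91, -0.168], [0.405, 0.0, -0.914]]
ft_force: [0.5, -0.2, -3.3]
opening: 0.049
finger_force: 84.5
time_s: 18.88
position: [0.4888, -0.2192, 0.1327]
tcp_rot: [[-0.911, -0.412, 0.0], [-0.412, 0.911, -0.002], [0.001, -0.002, -1.0]]
ft_force: [0.2, -0.1, -2.2]
opening: 0.049
finger_force: 84.4
Ty -0.018 sd 0.0212 T [ 0.0113 -0.0147 -0.004 ] F [-0.17  0.24 -3.28] [ 0.4908 -0.2179  0.1308] tilt z [-0.001  0.    -1.   ] 0.04887842849009334 19.2833
time_s: 19.95
position: [0.4911, -0.2183, 0.1315]
tcp_rot: [[-0.832, -0.416, 0.368], [-0.38, 0.909, 0.169], [-0.405, 0.0, -0.914]]
ft_force: [-0.6, -0.1, -3.6]
opening: 0.0488
finger_force: 84.5
time_s: 20.45
position: [0.4922, -0.2169, 0.1308]
tcp_rot: [[-0.908, -0.419, 0.001], [-0.419, 0.908, 0.001], [-0.001, 0.0, -1.0]]
ft_force: [0.5, -0.2, -2.8]
opening: 0.049
finger_force: 84.5
Ty -0.0004 sd 0.0161 T [-0.0021 -0.0014 -0.0017] F [-0.5  -0.1  -3.01] [ 0.4899 -0.2186  0.1315] tilt z [ 0.001  0.    -1.   ] 0.04913012999699981 20.85
```

No case shows the expected 0.09 N m shift yet, so the tilts may have been too brief for the ball to run. I'm still holding the right case, so I'll retest it with steeper, longer tilts.

```bash
sed -i 's/range(8)/range(10)/' tq.py
python3 -m creep '[[[0,0,0,-2.5,5.5,0],[0,0,0,-5,10.9,0],[0,0,0,-7.5,16.4,0],[0,0,0,-10,21.8,0],[0,0,0,-12.4,27.3,0],[0,0,0,-12.4,27.3,0],[0,0,0,-12.4,27.3,0],[0,0,0,-12.4,27.3,0],[0,0,0,-12.4,27.3,0],[0,0,0,-12.4,27.3,0],[0,0,0,-12.4,27.3,0],[0,0,0,-12.4,27.3,0]]]' | head -2
python3 -m creep '[[[0,0,0,0,0,0],[0,0,0,2.5,-5.5,0],[0,0,0,5,-10.9,0],[0,0,0,7.5,-16.4,0],[0,0,0,10,-21.8,0],[0,0,0,12.4,-27.3,0],[0,0,0,12.4,-27.3,0],[0,0,0,12.4,-27.3,0],[0,0,0,12.4,-27.3,0]]]' | head -2
python3 tq.py 24.5
python3 -m creep '[[[0,0,0,2.5,-5.5,0],[0,0,0,5,-10.9,0],[0,0,0,7.5,-16.4,0],[0,0,0,10,-21.8,0],[0,0,0,12.4,-27.3,0],[0,0,0,12.4,-27.3,0],[0,0,0,12.4,-27.3,0],[0,0,0,12.4,-27.3,0],[0,0,0,12.4,-27.3,0],[0,0,0,12.4,-27.3,0],[0,0,0,12.4,-27.3,0],[0,0,0,12.4,-27.3,0]]]' | head -2
python3 -m creep '[[[0,0,0,0,0,0],[0,0,0,-2.5,5.5,0],[0,0,0,-5,10.9,0],[0,0,0,-7.5,16.4,0],[0,0,0,-10,21.8,0],[0,0,0,-12.4,27.3,0],[0,0,0,-12.4,27.3,0],[0,0,0,-12.4,27.3,0],[0,0,0,-12.4,27.3,0]]]' | head -2
python3 tq.py 24.5
```

```text
time_s: 21.85
position: [0.49, -0.2185, 0.1321]
time_s: 22.6
position: [0.4902, -0.2185, 0.1315]
Ty 0.0091 sd 0.0382 T [-0.0143  0.0035 -0.0122] F [-0.2   0.07 -3.03] [ 0.4905 -0.2181  0.1311] tilt z [-0.  0. -1.] 0.04893763951365465 23.1
time_s: 24.1
position: [0.4908, -0.2179, 0.1313]
time_s: 24.85
position: [0.4903, -0.2177, 0.1308]
Ty 0.0059 sd 0.0159 T [-0.0017  0.0057  0.0066] F [ 0.46 -0.13 -2.91] [ 0.4902 -0.2184  0.1314] tilt z [ 0.  0. -1.] 0.04903810181686772 25.35
```

The right case doesn't rattle (shift of −0.003). I'll set it back, then retest the middle and left with the longer tilt, which they never had.

```bash
sed -i 's/range(10)/range(int(sys.argv[2]))/; s/W=\[\];F=\[\]/W=[];F=[];J=[]/; s/F.append(s\["ft_force"\])/F.append(s["ft_force"]);J.append(s["joint_torque"])/' tq.py; echo 'print("J",np.mean(J,0).round(3),"sd",np.std(J,0).round(3))'>>tq.py
python3 -m creep '[[[0,0,-0.035,0,0,0],[0,0,-0.07,0,0,0],[0,0,-0.095,0,0,0],[0,0,-0.11,0,0,0],[0,0,-0.115,0,0,0],[0,0,-0.118,0,0,0],[0,0,-0.12,0,0,0],[0,0,-0.12,0,0,0]]]' | head -2
python3 -m creep '[[[0,0,0,0,0,0],[0,0,0,0,0,0],[0,0,0,0,0,0],[0,0,0,0,0,0],[0,0,0.03,0,0,0],[0,0,0.07,0,0,0],[0,0,0.11,0,0,0],[0,0,0.12,0,0,0]]]' 1 
python3 -m creep '[[[-0.002,0.04,0,0,0,-5],[-0.004,0.08,0,0,0,-10],[-0.006,0.12,0,0,0,-15],[-0.008,0.16,0,0,0,-17],[-0.008,0.199,0,0,0,-17],[-0.008,0.199,0,0,0,-17],[-0.008,0.199,-0.03,0,0,-17],[-0.008,0.199,-0.06,0,0,-17],[-0.008,0.199,-0.09,0,0,-17],[-0.008,0.199,-0.11,0,0,-17],[-0.008,0.199,-0.12,0,0,-17],[-0.008,0.199,-0.12,0,0,-17]]]'
python3 -m creep '[[[0,0,0,0,0,0],[0,0,0,0,0,0],[0,0,0,0,0,0],[0,0,0,0,0,0],[0,0,0,0,0,0]]]' 0 80
python3 -m creep '[[[0,0,0.03,0,0,0],[0,0,0.06,0,0,0],[0,0,0.09,0,0,0],[0,0,0.11,0,0,0],[0,0,0.12,0,0,0],[0,0,0.12,-0.8,6,0],[0,0,0.12,-1.6,12,0],[0,0,0.12,-2.4,18,0],[0,0,0.12,-3.2,24,0],[0,0,0.12,-3.9,29.7,0],[0,0,0.12,-3.9,29.7,0],[0,0,0.12,-3.9,29.7,0]]]' | head -2
python3 tq.py 7.5 8
python3 -m creep '[[[0,0,0,0.8,-6,0],[0,0,0,1.6,-12,0],[0,0,0,2.4,-18,0],[0,0,0,3.2,-24,0],[0,0,0,3.9,-29.7,0],[0,0,0,3.9,-29.7,0],[0,0,0,3.9,-29.7,0],[0,0,0,3.9,-29.7,0]]]' | head -2
python3 tq.py 7.5 10
python3 -m creep '[[[0,0,0,0.8,-6,0],[0,0,0,1.6,-12,0],[0,0,0,2.4,-18,0],[0,0,0,3.2,-24,0],[0,0,0,3.9,-29.7,0],[0,0,0,3.9,-29.7,0],[0,0,0,3.9,-29.7,0]]]' | head -2
python3 tq.py 7.5 8
python3 -m creep '[[[0,0,0,-0.8,6,0],[0,0,0,-1.6,12,0],[0,0,0,-2.4,18,0],[0,0,0,-3.2,24,0],[0,0,0,-3.9,29.7,0],[0,0,0,-3.9,29.7,0],[0,0,0,-3.9,29.7,0],[0,0,0,-3.9,29.7,0]]]' | head -2
python3 tq.py 7.5 10
```

```text
time_s: 26.02
position: [0.4907, -0.2184, 0.0129]
time_s: 26.68
position: [0.4923, -0.2194, 0.1372]
tcp_rot: [[-0.91, -0.415, 0.007], [-0.415, 0.91, -0.004], [-0.004, -0.007, -1.0]]
ft_force: [-0.6, -0.1, -0.1]
opening: 0.0857
finger_force: 0.0
time_s: 27.68
position: [0.4811, -0.0192, 0.0092]
tcp_rot: [[-0.991, -0.131, -0.004], [-0.131, 0.991, 0.001], [0.004, 0.001, -1.0]]
ft_force: [-0.1, 0.1, -0.0]
opening: 0.0856
finger_force: 0.0
time_s: 28.1
position: [0.4833, -0.0194, 0.0127]
tcp_rot: [[-0.991, -0.131, 0.003], [-0.131, 0.991, -0.0], [-0.003, -0.001, -1.0]]
ft_force: [-0.5, 0.4, 5.5]
opening: 0.0491
finger_force: 83.2
time_s: 29.1
position: [0.4831, -0.0191, 0.1297]
Ty -0.799 sd 0.0266 T [ 0.1002 -0.7927  0.0172] F [-0.23 -0.15 -3.26] [ 0.4821 -0.0193  0.1323] tilt z [-0.493 -0.065 -0.868] 0.048698535271858454 29.5
J [ 3.2000e-02 -7.0555e+01  2.8601e+01  4.9740e+00 -5.1700e-01  1.0000e-03] sd [0.024 1.274 0.118 0.08  0.009 0.014]
time_s: 30.17
position: [0.4826, -0.0194, 0.132]
Ty -0.0012 sd 0.0207 T [-0.0027 -0.0016 -0.0067] F [-0.14 -0.06 -3.47] [ 0.4824 -0.0192  0.131 ] tilt z [-0.001  0.    -1.   ] 0.048919959375527504 30.6667
J [-1.3000e-02 -5.0066e+01  3.2746e+01  7.0000e-02 -1.0000e-02  3.0000e-03] sd [0.016 0.661 0.226 0.047 0.005 0.002]
time_s: 31.25
position: [0.4808, -0.0194, 0.1309]
Ty 0.7872 sd 0.029 T [-0.0918  0.782  -0.0138] F [ 0.22 -0.39 -3.12] [ 0.4829 -0.0192  0.1313] tilt z [ 0.494  0.065 -0.867] 0.04914461995687597 31.65
J [ -0.076 -28.698  33.502  -4.574   0.958  -0.   ] sd [0.039 0.346 1.109 0.072 0.032 0.009]
time_s: 32.32
position: [0.4821, -0.0189, 0.1307]
Ty -0.0185 sd 0.0306 T [ 0.0022 -0.0184  0.0048] F [ 0.15  0.07 -3.48] [ 0.4823 -0.0193  0.1315] tilt z [ 0.001 -0.    -1.   ] 0.04914131613573966 32.8167
J [ 4.3000e-02 -4.8915e+01  3.2833e+01 -5.6000e-02  9.0000e-03 -3.0000e-03] sd [0.055 0.593 0.219 0.042 0.007 0.002]
```

Middle case again shows no ball (−0.017, with the sensor clearly working under tilt). Setting it back and retesting the left with the long tilt.

```bash
python3 -m creep '[[[0,0,-0.035,0,0,0],[0,0,-0.07,0,0,0],[0,0,-0.095,0,0,0],[0,0,-0.11,0,0,0],[0,0,-0.115,0,0,0],[0,0,-0.118,0,0,0],[0,0,-0.12,0,0,0],[0,0,-0.12,0,0,0]]]' | head -2
python3 -m creep '[[[0,0,0,0,0,0],[0,0,0,0,0,0],[0,0,0,0,0,0],[0,0,0,0,0,0],[0,0,0.03,0,0,0],[0,0,0.07,0,0,0],[0,0,0.11,0,0,0],[0,0,0.12,0,0,0]]]' 1 | head -2
python3 -m creep '[[[-0.004,0.04,0,0,0,-2.5],[-0.008,0.08,0,0,0,-2.5],[-0.012,0.12,0,0,0,-2.5],[-0.016,0.16,0,0,0,-2.5],[-0.02,0.2,0,0,0,-2.5],[-0.024,0.24,0,0,0,-2.5],[-0.027,0.2675,0,0,0,-2.5],[-0.027,0.2675,0,0,0,-2.5],[-0.027,0.2675,-0.04,0,0,-2.5],[-0.027,0.2675,-0.08,0,0,-2.5],[-0.027,0.2675,-0.11,0,0,-2.5],[-0.027,0.2675,-0.12,0,0,-2.5]]]' | head -2
python3 -m creep '[[[0,0,0,0,0,0],[0,0,0,0,0,0],[0,0,0,0,0,0],[0,0,0,0,0,0],[0,0,0,0,0,0],[0,0,0,0,0,0]]]' 0 80
python3 -m creep '[[[0,0,0.03,0,0,0],[0,0,0.06,0,0,0],[0,0,0.09,0,0,0],[0,0,0.11,0,0,0],[0,0,0.12,0,0,0],[0,0,0.12,-0.5,6,0],[0,0,0.12,-1,12,0],[0,0,0.12,-1.5,18,0],[0,0,0.12,-2.1,24,0],[0,0,0.12,-2.6,30,0],[0,0,0.12,-2.6,30,0],[0,0,0.12,-2.6,30,0]]]' | head -2
python3 tq.py 5 8
python3 -m creep '[[[0,0,0,0.5,-6,0],[0,0,0,1,-12,0],[0,0,0,1.5,-18,0],[0,0,0,2.1,-24,0],[0,0,0,2.6,-30,0],[0,0,0,2.6,-30,0],[0,0,0,2.6,-30,0],[0,0,0,2.6,-30,0]]]' | head -2
python3 tq.py 5 8
python3 -m creep '[[[0,0,0,0.5,-6,0],[0,0,0,1,-12,0],[0,0,0,1.5,-18,0],[0,0,0,2.1,-24,0],[0,0,0,2.6,-30,0],[0,0,0,2.6,-30,0],[0,0,0,2.6,-30,0]]]' | head -2
python3 tq.py 5 8
python3 -m creep '[[[0,0,0,-0.5,6,0],[0,0,0,-1,12,0],[0,0,0,-1.5,18,0],[0,0,0,-2.1,24,0],[0,0,0,-2.6,30,0],[0,0,0,-2.6,30,0],[0,0,0,-2.6,30,0],[0,0,0,-2.6,30,0]]]' | head -2
python3 tq.py 5 8
```

```text
time_s: 33.48
position: [0.4827, -0.0193, 0.0128]
time_s: 34.15
position: [0.4846, -0.0196, 0.137]
time_s: 35.15
position: [0.4531, 0.2472, 0.0076]
time_s: 35.65
position: [0.4569, 0.2487, 0.0135]
tcp_rot: [[-0.996, -0.087, 0.004], [-0.087, 0.996, 0.001], [-0.004, 0.001, -1.0]]
ft_force: [-0.9, -1.4, 7.1]
opening: 0.049
finger_force: 83.8
time_s: 36.65
position: [0.4562, 0.2481, 0.1288]
Ty -0.9572 sd 0.0297 T [ 9.750e-02 -9.524e-01  6.000e-04] F [-0.13  0.1  -4.88] [0.4551 0.2484 0.1324] tilt z [-0.498 -0.043 -0.866] 0.04891636801037494 37.05
J [-3.7600e-01 -7.4959e+01  2.9221e+01  5.3120e+00  4.0500e-01 -2.0000e-03] sd [0.3   1.35  0.088 0.086 0.008 0.011]
time_s: 37.72
position: [0.4554, 0.2484, 0.1321]
Ty -0.0231 sd 0.0156 T [ 0.0178 -0.0216 -0.0087] F [-0.04 -0.17 -5.21] [0.4556 0.2482 0.1308] tilt z [-0.001 -0.    -1.   ] 0.04895686558310575 38.1167
J [ 1.7100e-01 -5.6094e+01  3.3562e+01  9.4000e-02  1.2000e-02 -2.0000e-03] sd [0.188 0.622 0.253 0.042 0.005 0.001]
time_s: 38.7
position: [0.4534, 0.2481, 0.1305]
Ty 0.8968 sd 0.036 T [-0.0873  0.8926  0.0192] F [ 0.05 -0.1  -5.11] [0.4561 0.2483 0.1313] tilt z [ 0.499  0.043 -0.865] 0.048957736218303495 39.1
J [  0.3   -36.68   34.158  -5.055  -0.722   0.   ] sd [0.288 0.3   1.265 0.103 0.021 0.004]
time_s: 39.77
position: [0.4553, 0.2482, 0.1307]
Ty -0.0507 sd 0.0261 T [-0.0141 -0.0521  0.0021] F [-0.15  0.03 -5.03] [0.455  0.2484 0.1317] tilt z [ 0.001  0.    -1.   ] 0.049018229899133424 40.1667
J [-1.8500e-01 -5.4505e+01  3.3676e+01 -4.0000e-02  2.0000e-03  3.0000e-03] sd [0.207 0.575 0.246 0.043 0.007 0.001]
```

Left shows only −0.028. Its last tilt was negative, so I'll do one long 40° tilt the other way, take a wrist picture to check the case tilts with the gripper, and compare.

```bash
python3 -m creep '[[[0,0,0,-0.6,7,0],[0,0,0,-1.2,13.9,0],[0,0,0,-1.8,20.9,0],[0,0,0,-2.4,27.9,0],[0,0,0,-3,34.9,0],[0,0,0,-3.5,39.8,0],[0,0,0,-3.5,39.8,0],[0,0,0,-3.5,39.8,0],[0,0,0,-3.5,39.8,0],[0,0,0,-3.5,39.8,0],[0,0,0,-3.5,39.8,0],[0,0,0,-3.5,39.8,0]]]' | head -3
python3 - <<'E'
from h import *
im=robot.snapshot("wrist")["image"];e=robot.snapshot("scene")["image"];cv2.imwrite("pics/t1.png",np.hstack([im[60:420,100:460],cv2.resize(e[110:230,300:420],None,fx=3,fy=3)]));print(robot.sense()["joint_positions"].round(2))
E
python3 -m creep '[[[0,0,0,0,0,0],[0,0,0,0.6,-7,0],[0,0,0,1.2,-13.9,0],[0,0,0,1.8,-20.9,0],[0,0,0,2.4,-27.9,0],[0,0,0,3,-34.9,0],[0,0,0,3.5,-39.8,0],[0,0,0,3.5,-39.8,0],[0,0,0,3.5,-39.8,0],[0,0,0,3.5,-39.8,0]]]' | head -2
python3 tq.py 5 12
```

```text
time_s: 41.17
position: [0.4551, 0.2485, 0.1328]
tcp_rot: [[-0.766, -0.088, -0.637], [-0.068, 0.996, -0.056], [0.639, 0.0, -0.769]]
[0.27 0.71 0.29 1.84 0.12 0.14]
time_s: 42.1
position: [0.4555, 0.2483, 0.1316]
Ty 0.0112 sd 0.0207 T [0.0002 0.0113 0.0114] F [ 0.27  0.11 -5.23] [0.4554 0.2483 0.1312] tilt z [-0. -0. -1.] 0.0491044461001931 42.7
J [ 8.4000e-02 -5.5756e+01  3.3623e+01  5.0000e-02  7.0000e-03 -2.0000e-03] sd [0.185 0.713 0.181 0.058 0.008 0.001]
```

View pics/t1.png

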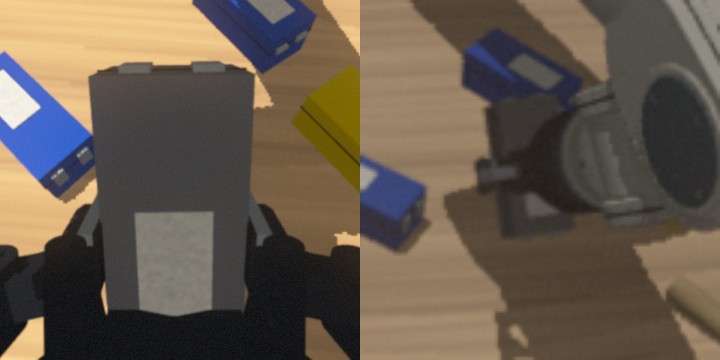

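The case tilts with the gripper. Left's torque has gone from −0.051 to +0.011 after the long 40° tilt, which looks like a slow-running ball. I'll do the long opposite tilt to confirm.

```bash
python3 -m creep '[[[0,0,0,0.6,-7,0],[0,0,0,1.2,-13.9,0],[0,0,0,1.8,-20.9,0],[0,0,0,2.4,-27.9,0],[0,0,0,3,-34.9,0],[0,0,0,3.5,-39.8,0],[0,0,0,3.5,-39.8,0],[0,0,0,3.5,-39.8,0],[0,0,0,3.5,-39.8,0],[0,0,0,3.5,-39.8,0],[0,0,0,3.5,-39.8,0],[0,0,0,3.5,-39.8,0]]]' | head -3
python3 -m creep '[[[0,0,0,0,0,0],[0,0,0,0,0,0],[0,0,0,0,0,0],[0,0,0,-0.6,7,0],[0,0,0,-1.2,13.9,0],[0,0,0,-1.8,20.9,0],[0,0,0,-2.4,27.9,0],[0,0,0,-3,34.9,0],[0,0,0,-3.5,39.8,0],[0,0,0,-3.5,39.8,0],[0,0,0,-3.5,39.8,0],[0,0,0,-3.5,39.8,0]]]' | head -2
python3 tq.py 5 10
```

```text
time_s: 43.7
position: [0.4564, 0.2484, 0.1317]
tcp_rot: [[-0.764, -0.087, 0.639], [-0.066, 0.996, 0.056], [-0.642, 0.0, -0.767]]
time_s: 44.7
position: [0.4551, 0.2482, 0.1307]
Ty -0.0495 sd 0.0235 T [-0.0045 -0.0501  0.0025] F [ 0.14  0.05 -4.98] [0.4552 0.2483 0.1315] tilt z [ 0.001  0.    -1.   ] 0.04915503469574538 45.2
J [-1.2500e-01 -5.4681e+01  3.3623e+01 -1.4000e-02  8.0000e-03  2.0000e-03] sd [0.216 0.614 0.229 0.055 0.01  0.001]
```

Left now gives −0.061 at 40°, reproducible in both directions. As a control for arm hysteresis, I'll run the same 40° test on the middle case, since there's time.

```bash
python3 -m creep '[[[0,0,-0.035,0,0,0],[0,0,-0.07,0,0,0],[0,0,-0.095,0,0,0],[0,0,-0.11,0,0,0],[0,0,-0.115,0,0,0],[0,0,-0.118,0,0,0],[0,0,-0.12,0,0,0],[0,0,-0.12,0,0,0]]]' | head -2
python3 -m creep '[[[0,0,0,0,0,0],[0,0,0,0,0,0],[0,0,0,0,0,0],[0,0,0,0,0,0],[0,0,0.03,0,0,0],[0,0,0.07,0,0,0],[0,0,0.11,0,0,0],[0,0,0.12,0,0,0]]]' 1 | head -2
python3 -m creep '[[[0.004,-0.04,0,0,0,2.5],[0.008,-0.08,0,0,0,2.5],[0.012,-0.12,0,0,0,2.5],[0.016,-0.16,0,0,0,2.5],[0.02,-0.2,0,0,0,2.5],[0.024,-0.24,0,0,0,2.5],[0.027,-0.2675,0,0,0,2.5],[0.027,-0.2675,0,0,0,2.5],[0.027,-0.2675,-0.04,0,0,2.5],[0.027,-0.2675,-0.08,0,0,2.5],[0.027,-0.2675,-0.11,0,0,2.5],[0.027,-0.2675,-0.12,0,0,2.5]]]' | head -2
python3 -m creep '[[[0,0,0,0,0,0],[0,0,0,0,0,0],[0,0,0,0,0,0],[0,0,0,0,0,0],[0,0,0,0,0,0],[0,0,0,0,0,0]]]' 0 80
python3 -m creep '[[[0,0,0.03,0,0,0],[0,0,0.06,0,0,0],[0,0,0.09,0,0,0],[0,0,0.11,0,0,0],[0,0,0.12,-0.9,6.9,0],[0,0,0.12,-1.8,13.9,0],[0,0,0.12,-2.7,20.8,0],[0,0,0.12,-3.7,27.8,0],[0,0,0.12,-4.6,34.7,0],[0,0,0.12,-5.2,39.7,0],[0,0,0.12,-5.2,39.7,0],[0,0,0.12,-5.2,39.7,0]]]' | head -2
python3 -m creep '[[[0,0,0,0,0,0],[0,0,0,0,0,0],[0,0,0,0,0,0],[0,0,0,0,0,0],[0,0,0,0.9,-6.9,0],[0,0,0,1.8,-13.9,0],[0,0,0,2.7,-20.8,0],[0,0,0,3.7,-27.8,0],[0,0,0,4.6,-34.7,0],[0,0,0,5.2,-39.7,0],[0,0,0,5.2,-39.7,0],[0,0,0,5.2,-39.7,0]]]' | head -2
python3 tq.py 7.5 12
python3 -m creep '[[[0,0,0,0.9,-6.9,0],[0,0,0,1.8,-13.9,0],[0,0,0,2.7,-20.8,0],[0,0,0,3.7,-27.8,0],[0,0,0,4.6,-34.7,0],[0,0,0,5.2,-39.7,0],[0,0,0,5.2,-39.7,0],[0,0,0,5.2,-39.7,0],[0,0,0,5.2,-39.7,0],[0,0,0,5.2,-39.7,0],[0,0,0,5.2,-39.7,0],[0,0,0,5.2,-39.7,0]]]' | head -2
python3 -m creep '[[[0,0,0,-0.9,6.9,0],[0,0,0,-1.8,13.9,0],[0,0,0,-2.7,20.8,0],[0,0,0,-3.7,27.8,0],[0,0,0,-4.6,34.7,0],[0,0,0,-5.2,39.7,0],[0,0,0,-5.2,39.7,0],[0,0,0,-5.2,39.7,0]]]' | head -2
python3 tq.py 7.5 12
```

```text
time_s: 45.87
position: [0.4546, 0.248, 0.0135]
time_s: 46.53
position: [0.4576, 0.2492, 0.1371]
time_s: 47.53
position: [0.48, -0.0186, 0.0074]
time_s: 48.03
position: [0.4834, -0.0193, 0.0127]
tcp_rot: [[-0.991, -0.131, 0.003], [-0.131, 0.991, -0.0], [-0.003, -0.001, -1.0]]
ft_force: [-0.6, 0.6, 8.5]
opening: 0.0493
finger_force: 83.5
time_s: 49.03
position: [0.483, -0.019, 0.1295]
time_s: 50.03
position: [0.4809, -0.0193, 0.1328]
Ty -0.0097 sd 0.0237 T [ 0.0034 -0.0094 -0.0064] F [ 0.14 -0.01 -3.75] [ 0.4824 -0.0192  0.131 ] tilt z [-0.001  0.    -1.   ] 0.048878528379424906 50.6333
J [-1.5000e-02 -5.0313e+01  3.2586e+01  5.9000e-02 -6.0000e-03 -1.0000e-03] sd [0.018 0.857 0.458 0.057 0.014 0.01 ]
time_s: 51.63
position: [0.4833, -0.0193, 0.1317]
time_s: 52.3
position: [0.4837, -0.0188, 0.1303]
Ty -0.0008 sd 0.0394 T [0.0077 0.0002 0.0124] F [ 0.11 -0.09 -3.49] [ 0.4823 -0.0193  0.1315] tilt z [ 0.001 -0.    -1.   ] 0.04912892778082287 52.9
J [ 8.0000e-02 -4.8770e+01  3.3014e+01 -3.4000e-02  3.0000e-03  1.0000e-03] sd [0.086 0.7   0.499 0.058 0.016 0.01 ]
```

Middle is null again (+0.009), and right showed nothing in its 30° test. So the left case has the loose bearing. Setting the middle back, fetching the left and holding it over the mat.

```bash
python3 -m creep '[[[0,0,-0.035,0,0,0],[0,0,-0.07,0,0,0],[0,0,-0.095,0,0,0],[0,0,-0.11,0,0,0],[0,0,-0.115,0,0,0],[0,0,-0.118,0,0,0],[0,0,-0.12,0,0,0],[0,0,-0.12,0,0,0]]]' | head -2
python3 -m creep '[[[0,0,0,0,0,0],[0,0,0,0,0,0],[0,0,0,0,0,0],[0,0,0,0,0,0],[0,0,0.03,0,0,0],[0,0,0.07,0,0,0],[0,0,0.11,0,0,0],[0,0,0.12,0,0,0]]]' 1 | head -2
python3 -m creep '[[[-0.004,0.04,0,0,0,-2.5],[-0.008,0.08,0,0,0,-2.5],[-0.012,0.12,0,0,0,-2.5],[-0.016,0.16,0,0,0,-2.5],[-0.02,0.2,0,0,0,-2.5],[-0.024,0.24,0,0,0,-2.5],[-0.027,0.2675,0,0,0,-2.5],[-0.027,0.2675,0,0,0,-2.5],[-0.027,0.2675,-0.04,0,0,-2.5],[-0.027,0.2675,-0.08,0,0,-2.5],[-0.027,0.2675,-0.11,0,0,-2.5],[-0.027,0.2675,-0.12,0,0,-2.5]]]' | head -2
python3 -m creep '[[[0,0,0,0,0,0],[0,0,0,0,0,0],[0,0,0,0,0,0],[0,0,0,0,0,0],[0,0,0,0,0,0],[0,0,0,0,0,0]]]' 0 80
python3 -m creep '[[[0,0,0.03,0,0,0],[0,0,0.06,0,0,0],[0,0,0.09,0,0,0],[0,0,0.12,0,0,0],[0.015,-0.015,0.14,0,0,0],[0.035,-0.035,0.15,0,0,0],[0.055,-0.055,0.15,0,0,0],[0.08,-0.08,0.15,0,0,0],[0.105,-0.105,0.15,0,0,0],[0.13,-0.13,0.15,0,0,0],[0.155,-0.155,0.15,0,0,0],[0.18,-0.178,0.15,0,0,0]]]' | head -2
python3 -m creep '[[[0.018,-0.018,0,0,0,0],[0.028,-0.027,0,0,0,0],[0.034,-0.032,0,0,0,0],[0.036,-0.034,0,0,0,0],[0.036,-0.034,0,0,0,0],[0.036,-0.034,0,0,0,0],[0.036,-0.034,0,0,0,0],[0.036,-0.034,0,0,0,0],[0.036,-0.034,0,0,0,0],[0.036,-0.034,0,0,0,0]]]'
python3 - <<'E'
from h import *
cv2.imwrite("pics/f.png",robot.snapshot("scene")["image"])
E
```

```text
time_s: 53.57
position: [0.4827, -0.0193, 0.0128]
time_s: 54.23
position: [0.4846, -0.0196, 0.137]
time_s: 55.23
position: [0.4531, 0.2473, 0.0076]
time_s: 55.73
position: [0.4569, 0.2485, 0.0135]
tcp_rot: [[-0.996, -0.087, 0.004], [-0.087, 0.996, 0.001], [-0.004, 0.001, -1.0]]
ft_force: [-0.4, -0.9, 6.9]
opening: 0.0489
finger_force: 83.8
time_s: 56.73
position: [0.6362, 0.0686, 0.1623]
time_s: 57.57
position: [0.6711, 0.0368, 0.1616]
tcp_rot: [[-0.996, -0.088, 0.0], [-0.088, 0.996, -0.0], [-0.0, -0.0, -1.0]]
ft_force: [-0.2, -0.6, -6.0]
opening: 0.0488
finger_force: 85.8
```

View pics/f.png

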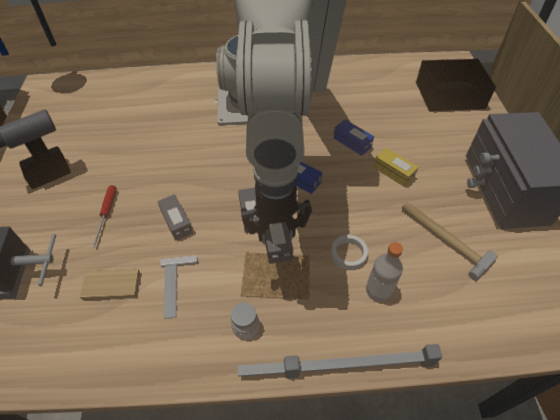

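The left case is held at (278,240) above the mat at z ≈ 0.15 m. The middle (250,205) and right (175,216) cases stand in place and the bystanders haven't moved.

```bash
python3 -c "
from workcell import robot
print(robot.sign_off())"
```

```text
the job is handed in; nothing more can be done
None
```

I handed the job in at about 58 s holding the left case level about 0.15 m above the mat centre, the other two back flat: it looks like the loose one, as its torque shifted about 0.06 N m in both 40° tilts (about 0.09 expected), the middle showed none in the same test, and the right showed none but was only tilted to 30°.

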